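Nest the sorting trays

ROBOT

A 7-joint arm with a two-finger parallel gripper is mounted at the origin on the work surface. World frame = base frame: x ahead of the robot, y to its left, z up, the work surface at z = 0. Lengths are in m, angles in rad, forces in N, time in s.
With the tool pointing down it reaches from about 0.4 to 0.75 m from the base axis. Payload 19.5 kg.
Tool frame: the origin (TCP) lies at the very end of the fingers, on their centre line; the grasp point (between the pads) lies 19 mm behind it; z points along the fingers, y is the line along which they close (so a half turn about z gives the same grasp; the last joint's range is limited). The gripper opens to 85 mm and grips with 20 to 120 N. Pads are 22 mm wide; open, the fingers measure 114 mm over their backs; the gripper's body (76 mm by 85 mm) begins 54 mm behind the grasp point. The pads swing forward as they close: fully open they stand 13 mm farther back than shut.
Start: joints at [1.298, 0.707, -0.028, 1.485, 0.022, 0.951, -0.075], TCP at [0.132, -0.56, 0.231] pointing down, gripper open.
Joint ranges: [-2.71, 2.71], [-0.32, 2.16], [-1.57, 1.52], [0, 2.45], [-1.46, 4.6], [0, 2.02], [-2.83, 2.83]. Speed limits (rad/s): [1.89, 1.89, 2.57, 2.57, 3.01, 3.01, 3.01].

INTERFACE

Orientations are given as a unit quaternion [w, x, y, z].
In Python, from plant import bot, cams, job gives the robot as it stands. The module is installed in compiled form; this text tells all that it offers.
- The arm moves only by the tool apply_moves, never from a script. Its argument "deltas" is text: rows parted by semicolons, each of 7 numbers parted by spaces: the turn, a rotation vector about the tool's x, y, z as a fraction of full scale, then the shift along the tool's x, y, z as a fraction of full scale, then the opening, from 0 (shut) to 1 (fully open). In form: wx wy wz dx dy dz gripper; .... A call has 1 to 8 rows; each row shifts and turns the commanded pose from where the row before left it, along the tool's axes as they then stand; what a row does not reach is not made up. Full scale, the value 1, is 50 cm for a shift and pi/4 rad for a turn. A row lasts 1/8 s, in which the tool goes at most 62.5 mm and 10.7 degrees, less where a joint would pass 70% of its speed; a pose out of reach is approached as far as the arm can. A call with a number of a shift or a turn outside -1 to 1 is refused whole. A call with a gripper value outside its range is refused whole. The fingers move at their own pace and stop on an object; "grip_force" is the grip in N (left out, the last holds). Time passes only in rows, so rows that do not move let the fingers close. It gives the time, the measured TCP pose, the force, the opening and the grip force at its end, in the units of the state.
- bot.get_obs(): the state, without advancing time (a new reading comes with each control period).
- cams.capture(name): name is "scene" or "top"; returns (picture, depth): 420x560x3 uint8, red, green, blue; 420x560 float32, m along the optical axis (not along the pixel's ray), 0 where there is no reading.
- cams.calibration(name): a dict with "fovy" (degrees; the focal length in pixels is half the picture's height over the tangent of half this angle, whatever the lens; pixels are square), "cx", "cy" (the principal point, pixels), "dist_coeffs" ([k1, k2, p1, p2, k3] as OpenCV has them; the pictures are not rectified), "view" (4x4, takes a point from world to camera coordinates). Camera axes: x right, y down, z forward; pixel columns grow to the right and rows downward; lengths in m; the calibration is good to about 2 mm. A picture is of the moment at which its call begins. calibration takes no time and is no camera call.
- job.job_done(): hands the job in; it is judged then, once.
The state is a dict: "clock": time; "qpos": joint angles; "qvel": joint speeds; "joint_torque": joint torques, N m; "ee_pos": TCP position; "tcp_rot": TCP orientation; "force": force on the tool from outside, world axes, zero at the start; "ft_torque": the same for the moment, N m; "grip_width": opening from 0.0 (shut) to 1.0 (fully open); "finger_force": force on a finger pad.
Only numpy, scipy, OpenCV 4.12 (cv2) and the standard library are available. Lean on these libraries where they do the work, as an engineer would, in place of code of your own. Each camera call takes 0.05 s, during which the arm holds its last target. There are 200 camera calls.

TASK

Move the wrench out of the way and leave it lying on the bench, clear of the trays. Then nest the three sorting trays in size order by sliding them along the bench, without lifting them: the yellow one right inside the orange one and the orange one right inside the blue one so that no tray sticks out of the open front of the next. Do not disturb the jar, the white cup or the chrome driver.

Things in the scene. Friction and masses are not known exactly. Their poses are not given: they have to be found in the camera images.
- large_tray: Blue scoop tray, loose, 0.8 kg: flat floor, side walls and back wall, no front wall, no top. Outside 160 mm long (x), 146 wide (y), 60 high; walls 3 mm, floor 2.5 mm. Origin: centre of the underside; x points to the back wall (outer face +80 mm), open front at -80 mm. The floor slopes up 6 mm over the last 18 mm at the back (heel), so a tray slid back first climbs into the next.
- medium_tray: Orange tray of the same form, loose, 0.3 kg: outside 135 mm long (x), 118 wide (y), 52 high; walls 3 mm, floor 2.5 mm, inside 112 wide. Origin: centre of the underside; x points to the back wall (outer face +67.5 mm), open front at -67.5 mm. Same heel. It can be slid with fingers lowered into it, pressing on the inside of its back wall.
- small_tray: Yellow tray of the same form, loose, 0.2 kg: outside 110 mm long (x), 90 wide (y), 44 high; walls 3 mm, floor 2.5 mm, inside 84 wide. Origin: centre of the underside; x points to the back wall (outer face +55 mm), open front at -55 mm. Same heel.
- wrench: Steel adjustable (crescent) wrench, 184 mm long, lying flat across the way in front of the blue tray's open front; handle 22 mm wide and 12 mm thick, head 48 mm wide and 15 mm thick; origin on the underside at the middle of its length (on the handle), x along the tool towards the jaws (jaw end at +92 mm).
- jar: Bystander: closed glass jar, 80 mm diameter, 120 mm high, origin at the centre of its underside.
- cup: Bystander: white hard sealing cup, 72 mm across, 55 mm high, origin at the centre of its underside.
- driver: Bystander: chrome driver lying flat, 190 mm long, x along it towards the tip.
Not all that is in view belongs to the job. There is more than one size of the medium_tray; the job needs the smaller.

How it is judged:
By the outcome, as a careful person would: the job done as asked, in the order asked, and still so for the second after the job is handed in, with the robot touching nothing.
It also fails if it takes over 72 s, if anything falls off the work surface, if the arm or the gripper's body presses on something with over 40 N, if the wrist force passes 120 N, or if a joint passes its speed limit or range.

## Working session

There is one attempt and no reset: what is moved stays moved. The work goes in short steps, Python scripts to look and compute and a tool call to move; the robot and the scene stay as the last step left them, time stands still between calls to the robot, and variables do not carry over. Pictures are saved under pics/ and viewed, at most 10 in all, crops included, and the job is handed in when it is done.

Besides the shell and the picture viewer there is one more tool, called after "Call:" as a command line: name --argument value ..., lists and objects as JSON in quotes. apply_moves: Moves the arm, as the interface text tells. Its arguments: {"type":"object","properties":{"deltas":{"type":"string"},"grip_force":{"type":"number"}},"required":["deltas"]}

```bash
mkdir -p pics; cat > h.py <<'E'
import numpy as np, cv2
from plant import bot, cams, job
def snap(n, f=None):
    im,d=cams.capture(n)
    if f: cv2.imwrite('pics/'+f, im[:,:,::-1])
    return im,d
def K(n):
    c=cams.calibration(n); f=210/np.tan(np.radians(c['fovy'])/2)
    return np.array([[f,0,c['cx']],[0,f,c['cy']],[0,0,1]]),np.array(c['dist_coeffs']),np.array(c['view'])
def cloud(n,d):
    k,dc,V=K(n); h,w=d.shape
    u,v=np.meshgrid(np.arange(w),np.arange(h))
    p=cv2.undistortPoints(np.stack([u,v],-1).reshape(-1,1,2).astype(np.float64),k,dc).reshape(h,w,2)
    P=np.concatenate([p*d[...,None],d[...,None]],-1)
    W=(P-V[:3,3])@V[:3,:3]; W[d<=0]=np.nan
    return W
E
python3 - <<'E'
from h import *
np.set_printoptions(precision=3,suppress=True)
for n in('scene','top'):
    im,d=snap(n,n+'0.png'); np.savez(n+'0.npz',im=im,d=d); print(cams.calibration(n))
print(bot.get_obs())
E
```

```text
{'fovy': 51.91134177930937, 'cx': 281.1220740698093, 'cy': 210.2490754554052, 'dist_coeffs': array([-0.068,  0.   ,  0.   ,  0.   ,  0.   ]), 'view': array([[ 0.755,  0.655, -0.022, -0.387],
       [ 0.403, -0.491, -0.772, -0.195],
       [-0.517,  0.574, -0.635,  1.361],
       [ 0.   ,  0.   ,  0.   ,  1.   ]])}
{'fovy': 56.119511268551406, 'cx': 279.9402717707125, 'cy': 211.3884807632104, 'dist_coeffs': array([-0.111,  0.   ,  0.   ,  0.   ,  0.   ]), 'view': array([[-0.008, -1.   ,  0.02 , -0.027],
       [-0.991,  0.005, -0.137,  0.54 ],
       [ 0.137, -0.021, -0.99 ,  0.962],
       [ 0.   ,  0.   ,  0.   ,  1.   ]])}
{'clock': 0.1, 'qpos': array([ 1.298,  0.707, -0.028,  1.485,  0.022,  0.951, -0.076]), 'qvel': array([-0.   , -0.001,  0.001, -0.002, -0.001,  0.001,  0.   ]), 'joint_torque': array([  0.002, -88.43 ,   1.237, -23.645,   0.017,   0.005,  -0.   ]), 'ee_pos': array([ 0.131, -0.56 ,  0.231]), 'tcp_rot': array([-0.   ,  0.993,  0.115, -0.   ]), 'force': array([0.355, 0.526, 0.413]), 'ft_torque': array([ 0.028,  0.056, -0.021]), 'finger_force': 0.0, 'grip_width': 1.0007296166242485}
```

View pics/top0.png

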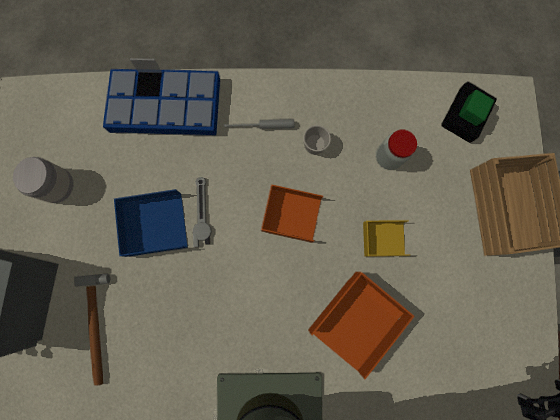

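View pics/scene0.png

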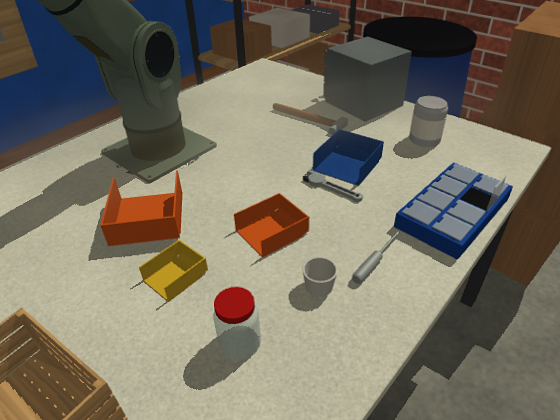

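The top view shows the blue tray at (150,223) opening to the right, with the wrench at (202,215) in front of it. The small orange tray is at (293,213) and the yellow at (385,240), both also opening right. The large orange tray at (360,325) is a decoy. The cup is at (317,140), the jar at (402,150) and the driver at (265,124).

```bash
cat >> h.py <<'E'
def fit(P):
    r=cv2.minAreaRect(P[:,:2].astype(np.float32)*1000); return [np.round(r[0],1),np.round(r[1],1),round(r[2],1)]
BOX={'blue':(105,180,200,265),'orange':(250,175,340,250),'yellow':(355,210,420,265)}
L={'blue':(160,146,60),'orange':(135,118,52),'yellow':(110,90,44)}
from scipy.optimize import minimize
def mask(im,c):
    h=cv2.cvtColor(im,cv2.COLOR_RGB2HSV).astype(int); H,S,V=h[...,0],h[...,1],h[...,2]
    r={'blue':(100,125),'orange':(4,15),'yellow':(20,32)}[c]
    return (H>=r[0])&(H<=r[1])&(S>130)&(V>30)
E
python3 - <<'E'
from h import *
np.set_printoptions(precision=3,suppress=True)
T=np.load('top0.npz');S=np.load('scene0.npz')
Wt=cloud('top',T['d']);Ws=cloud('scene',S['d'])
for c in L:
    for n,W,im in(('top',Wt,T['im']),('scene',Ws,S['im'])):
        m=mask(im,c)
        if n=='top':
            b=BOX[c]; q=np.zeros_like(m); q[b[1]:b[3],b[0]:b[2]]=1; m&=q
            P=W[m];P=P[np.isfinite(P).all(1)]; lo,hi=P.min(0)-.03,P.max(0)+.03
        P=W[m];P=P[np.isfinite(P).all(1)];P=P[((P>lo)&(P<hi)).all(1)]
        zt=np.percentile(P[:,2],99.5)
        U=P[P[:,2]>L[c][2]/1000-.012]
        print(c,n,len(P),'ztop',zt,'all',fit(P),'up',fit(U))
# wrench: points 5..25mm
b=np.zeros(T['d'].shape,bool); b[170:255,188:218]=1
P=Wt[b];P=P[(P[:,2]>.005)&(P[:,2]<.03)]
print('wrench',len(P),P[:,2].max(),np.median(P[:,2]),fit(P))
lo,hi=P.min(0)-.01,P.max(0)+.01
Q=Ws.reshape(-1,3); Q=Q[((Q>lo)&(Q<hi)).all(1)&(Q[:,2]>.005)]; print('scene',len(Q),np.percentile(Q[:,2],[50,99]),fit(Q))
Z=P
for x in np.arange(.3,.6,.02):
    s=Z[abs(Z[:,0]-x)<.01]
    if len(s)>3: print(round(x,2),len(s),np.percentile(s[:,1],[2,50,98]),s[:,2].mean(), s[:,2].max())
for nm,(u,v) in dict(cup=(317,140),jar=(402,143),canister=(37,172),hammerhead=(93,280),hammerend=(98,380),dr=(290,124),drtip=(232,126),hold=(110,130),big=(360,325),edgeL=(3,75),edgebottomL=(5,360)).items(): print(nm,Wt[v,u])
E
```

```text
blue top 3884 ztop 0.06109310147085361 all [array([510.1, 300.3]), array([146.6, 160. ]), 8.1] up [array([509.8, 299.9]), array([146.5, 159.8]), 8.5]
blue scene 2400 ztop 0.060565520600864495 all [array([511.1, 300.2]), array([148.2, 168.2]), 8.1] up [array([511.9, 299.3]), array([145.7, 165.1]), 8.3]
orange top 2483 ztop 0.05403362777949065 all [array([539.8, -61.8]), array([134.6, 129.2]), 77.3] up [array([534.9, -59.7]), array([132.9, 118.7]), 77.6]
orange scene 2985 ztop 0.05301032172953953 all [array([509. , -56.5]), array([137.3, 179.4]), 77.4] up [array([535.7, -62.1]), array([136.9, 122.2]), 77.1]
yellow top 1453 ztop 0.04575825585401687 all [array([ 472.9, -309.7]), array([ 95.5, 123.4]), 1.2] up [array([ 469.9, -302.4]), array([ 89.2, 108.4]), 1.7]
yellow scene 2438 ztop 0.045927925373328404 all [array([ 470.8, -293.2]), array([136.8,  93.5]), 89.7] up [array([ 470.6, -305.6]), array([112.1,  92.7]), 89.8]
wrench 760 0.019709800125537226 0.012788432006500886 [array([549.8, 167.5]), array([ 56.2, 197.9]), 87.6]
scene 509 [0.012 0.017] [array([546.3, 174.5]), array([179.7,  49.5]), 4.4]
0.46 73 [0.152 0.182 0.193] 0.013450183716982485 0.018685833036801592
0.48 136 [0.15  0.173 0.194] 0.014515904662914024 0.018837627783023895
0.5 125 [0.149 0.171 0.194] 0.013957820950668734 0.019709800125537226
0.52 71 [0.161 0.173 0.185] 0.012542623784526311 0.01799590741407892
0.54 63 [0.164 0.175 0.186] 0.011522913198417204 0.01498318876768879
0.56 71 [0.165 0.174 0.186] 0.011225446603471603 0.015717999280862087
0.58 67 [0.165 0.176 0.186] 0.011466884153506541 0.015241397975404029
cup [ 0.738 -0.133  0.006]
jar [ 0.695 -0.327  0.12 ]
canister [0.625 0.558 0.131]
hammerhead [0.366 0.45  0.023]
hammerend [0.113 0.432 0.021]
dr [ 0.777 -0.06   0.022]
drtip [0.78  0.098 0.001]
hold [0.767 0.428 0.019]
big [ 0.248 -0.235  0.001]
edgeL [ 1.361  1.369 -0.746]
edgebottomL [ 0.146  0.709 -0.001]
```

```bash
cat > go.py <<'E'
# usage: go.py x y z yaw : shift (tool axes, full-scale units) and turn needed from the measured pose
import sys; from h import *
from scipy.spatial.transform import Rotation as R
def need(x,y,z,yaw):
    o=bot.get_obs(); q=np.array(o['tcp_rot']); r=R.from_quat(q[[1,2,3,0]])
    X=r.as_matrix()[:,0]; psi=np.degrees(np.arctan2(X[1],X[0]))
    t=np.radians(yaw); A=np.array([[np.cos(t),np.sin(t),0],[np.sin(t),-np.cos(t),0],[0,0,-1]])
    d=np.array([x,y,z])-o['ee_pos']; rv=(r.inv()*R.from_matrix(A)).as_rotvec()/(np.pi/4)
    print('clk %.2f pos %s yaw %.1f F %s grip %.2f/%.0f'%(o['clock'],np.round(o['ee_pos'],4),psi,np.round(o['force'],1),o['grip_width'],o['finger_force']))
    print(' turn',np.round(rv,3),'shift AFTER turn',np.round(A.T@d/.5,3),'BEFORE',np.round(r.as_matrix().T@d/.5,3),'dist mm',round(np.linalg.norm(d)*1000))
if __name__=='__main__':
    a=list(map(float,sys.argv[1:]))
    for i in range(0,len(a),4): need(*a[i:i+4])
E
python3 go.py .45 -.25 .2 3  .546 .174 .15 3
```

```text
clk 0.10 pos [ 0.1315 -0.5595  0.2309] yaw 13.2 F [0.4 0.5 0.4] grip 1.00/0
 turn [-0.001  0.     0.227] shift AFTER turn [ 0.669 -0.585  0.062] BEFORE [ 0.762 -0.457  0.062] dist mm 445
clk 0.10 pos [ 0.1315 -0.5595  0.2309] yaw 13.2 F [0.4 0.5 0.4] grip 1.00/0
 turn [-0.001  0.     0.227] shift AFTER turn [ 0.905 -1.422  0.162] BEFORE [ 1.143 -1.239  0.163] dist mm 846
```

Call:
apply_moves --deltas "0 0 0.22 0 0 0 0.6; 0 0 0 0.08 -0.07 0.01 0.6; 0 0 0 0.08 -0.07 0.01 0.6; 0 0 0 0.08 -0.07 0.01 0.6; 0 0 0 0.08 -0.07 0.01 0.6; 0 0 0 0.08 -0.07 0.01 0.6; 0 0 0 0.08 -0.07 0.01 0.6; 0 0 0 0.08 -0.07 0.01 0.6" --grip_force 60

```text
clock: 1.1
ee_pos: [0.3979, -0.2975, 0.196]
tcp_rot: [-0.0, 1.0, 0.029, -0.0]
force: [1.9, -0.6, 0.5]
grip_width: 0.602
finger_force: 0.0
```

```bash
python3 go.py .546 .174 .12 3
```

```text
clk 1.10 pos [ 0.3979 -0.2975  0.196 ] yaw 3.3 F [ 1.9 -0.6  0.5] grip 0.60/0
 turn [-0.     0.     0.007] shift AFTER turn [ 0.345 -0.926  0.152] BEFORE [ 0.35  -0.924  0.152] dist mm 500
```

Call:
apply_moves --deltas "0 0 0 0.04 -0.1 0.015 0.6; 0 0 0 0.04 -0.1 0.015 0.6; 0 0 0 0.04 -0.1 0.015 0.6; 0 0 0 0.04 -0.1 0.015 0.6; 0 0 0 0.04 -0.1 0.015 0.6; 0 0 0 0.04 -0.1 0.015 0.6; 0 0 0 0.04 -0.1 0.015 0.6; 0 0 0 0.04 -0.1 0.015 0.6"

```text
clock: 2.1
ee_pos: [0.5337, 0.1115, 0.1359]
tcp_rot: [0.0, 1.0, 0.029, -0.0]
force: [-0.0, 0.4, 1.0]
grip_width: 0.602
finger_force: 0.0
```

Call:
apply_moves --deltas "0 0 0 0.03 -0.12 0 0.6; 0 0 0 0 0 0 0.6"

```text
clock: 2.35
ee_pos: [0.5443, 0.1755, 0.1355]
tcp_rot: [-0.001, 0.999, 0.032, -0.0]
force: [-0.3, -1.0, 0.2]
grip_width: 0.595
finger_force: 0.0
```

```bash
python3 go.py .546 .174 .004 3
```

```text
clk 2.35 pos [0.5443 0.1755 0.1355] yaw 3.7 F [-0.3 -1.   0.2] grip 0.60/0
 turn [-0.002  0.001  0.015] shift AFTER turn [0.003 0.003 0.263] BEFORE [0.003 0.004 0.263] dist mm 131
```

Call:
apply_moves --deltas "0 0 0 0 0.003 0.08 0.6; 0 0 0 0 0 0.08 0.6; 0 0 0 0 0 0.06 0.6; 0 0 0 0 0 0.04 0.6; 0 0 0 0 0 0 0.1; 0 0 0 0 0 0 0.1; 0 0 0 0 0 0 0.1; 0 0 0 0 0 0 0.1" --grip_force 60

```text
clock: 3.35
ee_pos: [0.5454, 0.1691, 0.0073]
tcp_rot: [-0.0, 1.0, 0.029, 0.001]
force: [-1.4, -1.8, 7.9]
grip_width: 0.226
finger_force: 60.0
```

Call:
apply_moves --deltas "0 0 0 0 0 -0.06 0.1; 0 0 0 0 0 -0.08 0.1; 0 0 0 0 0 -0.08 0.1; 0 0 0 0 0 0 0.1"

```text
clock: 3.85
ee_pos: [0.5462, 0.1694, 0.1191]
tcp_rot: [-0.001, 1.0, 0.029, 0.002]
force: [1.0, 0.4, -2.5]
grip_width: 0.228
finger_force: 59.3
```

```bash
python3 go.py .68 .14 .12 3; python3 - <<'E'
from h import *
im,d=snap('scene','s1.png')
E
```

```text
clk 3.85 pos [0.5462 0.1694 0.1191] yaw 3.3 F [ 1.   0.4 -2.5] grip 0.23/59
 turn [-0.002 -0.006  0.007] shift AFTER turn [ 0.264  0.073 -0.002] BEFORE [ 0.264  0.074 -0.001] dist mm 137
```

View pics/s1.png

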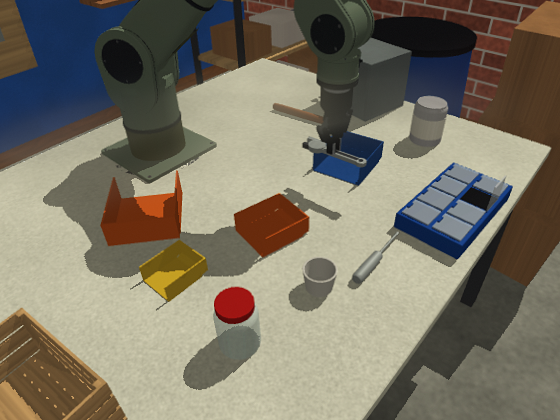

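The wrench is held level in the gripper at about (340,150), and everything else is where it was.

Call:
apply_moves --deltas "0 0 0 0.09 0.025 0 0.1; 0 0 0 0.09 0.025 0 0.1; 0 0 0 0.085 0.025 0 0.1; 0 0 -0.2 0 0 0 0.1; 0 0 -0.2 0 0 0 0.1; 0 0 -0.2 0 0 0 0.1; 0 0 -0.2 0 0 0 0.1; 0 0 -0.2 0 0 0 0.1"

```text
clock: 4.9
ee_pos: [0.6789, 0.1392, 0.1147]
tcp_rot: [-0.0, 0.911, 0.412, -0.001]
force: [-0.5, 0.2, -2.4]
grip_width: 0.232
finger_force: 59.3
```

Call:
apply_moves --deltas "0 0 -0.2 0 0 0 0.1; 0 0 -0.2 0 0 0 0.1; 0 0 -0.2 0 0 0 0.1; 0 0 -0.2 0 0 0 0.1; 0 0 -0.13 0 0 0 0.1; 0 0 0 0 0 0 0.1"

```text
clock: 5.65
ee_pos: [0.6789, 0.1391, 0.115]
tcp_rot: [-0.001, 0.706, 0.708, -0.001]
force: [0.4, -0.3, -1.5]
grip_width: 0.224
finger_force: 59.3
```

```bash
python3 go.py .68 .14 .009 90
```

```text
clk 5.65 pos [0.6789 0.1391 0.115 ] yaw 90.1 F [ 0.4 -0.3 -1.5] grip 0.22/59
 turn [-0.002 -0.     0.003] shift AFTER turn [0.002 0.002 0.212] BEFORE [0.002 0.003 0.212] dist mm 106
```

Call:
apply_moves --deltas "0 0 0 0 0 0.08 0.1; 0 0 0 0 0 0.08 0.1; 0 0 0 0 0 0.04 0.1; 0 0 0 0 0 0.014 0.1; 0 0 0 0 0 0 0.1"

```text
clock: 6.28
ee_pos: [0.6798, 0.1393, 0.01]
tcp_rot: [0.0, 0.706, 0.708, 0.0]
force: [-0.1, -0.9, -1.4]
grip_width: 0.229
finger_force: 59.3
```

Call:
apply_moves --deltas "0 0 0 0 0 0 0.5; 0 0 0 0 0 0 0.5; 0 0 0 0 0 0 0.5; 0 0 0 0 0 -0.05 0.5; 0 0 0 0 0 -0.1 0.5; 0 0 0 0 0 -0.1 0.5; 0 0 0 0 0 0 0.5"

```text
clock: 7.15
ee_pos: [0.6811, 0.1396, 0.1385]
tcp_rot: [0.002, 0.706, 0.708, 0.003]
force: [-0.6, 0.3, 0.1]
grip_width: 0.499
finger_force: 0.0
```

```bash
python3 go.py .53 -.05 .13 77.5; python3 - <<'E'
from h import *
im,d=snap('top'); W=cloud('top',d)
P=W.reshape(-1,3); P=P[(P[:,0]>.63)&(P[:,0]<.73)&(P[:,1]>.0)&(P[:,1]<.28)&(P[:,2]>.006)&(P[:,2]<.025)]
print('wrench',len(P),fit(P),P[:,2].max())
for c in ('blue','orange'):
    m=mask(im,c);b=BOX[c];q=np.zeros_like(m);q[b[1]:b[3],b[0]:b[2]]=1
    P=W[m&q]; P=P[P[:,2]>L[c][2]/1000-.012]; print(c,len(P),fit(P))
E
```

```text
clk 7.15 pos [0.6811 0.1396 0.1385] yaw 90.2 F [-0.6  0.3  0.1] grip 0.50/0
 turn [ 0.008 -0.003  0.281] shift AFTER turn [-0.436 -0.213  0.017] BEFORE [-0.378 -0.303  0.015] dist mm 243
wrench 232 [array([689.4,  73. ]), array([64.9, 67.2]), 75.9] 0.0188663708297488
blue 197 [array([519.8, 253. ]), array([144.2, 258.7]), 9.6]
orange 221 [array([535.1, -60.3]), array([133.6, 118.9]), 77.3]
```

Call:
apply_moves --deltas "0.008 0 0.2 0 0 0 0.5; 0 0 0.08 0 0 0 0.5; 0 0 0 -0.09 -0.04 0 0.5; 0 0 0 -0.09 -0.04 0 0.5; 0 0 0 -0.09 -0.04 0 0.5; 0 0 0 -0.09 -0.04 0 0.5; 0 0 0 0 0 0 0.5"

```text
clock: 8.07
ee_pos: [0.5607, -0.0226, 0.1345]
tcp_rot: [-0.002, 0.781, 0.625, -0.004]
force: [0.7, 0.1, -0.3]
grip_width: 0.5
finger_force: 0.0
```

```bash
python3 go.py .5437 -.022 .012 77.4; python3 - <<'E'
from h import *
im,d=snap('top'); W=cloud('top',d)
P=W.reshape(-1,3); P=P[(P[:,0]>.63)&(P[:,0]<.73)&(P[:,1]>.0)&(P[:,1]<.28)&(P[:,2]>.006)&(P[:,2]<.025)]
print('wrench',len(P),fit(P),P[:,2].max())
for c in ('blue',):
    m=mask(im,c);b=BOX[c];q=np.zeros_like(m);q[b[1]:b[3],b[0]:b[2]]=1
    P=W[m&q]; P=P[P[:,2]>L[c][2]/1000-.012]; print(c,len(P),fit(P))
E
```

```text
clk 8.07 pos [ 0.5607 -0.0226  0.1345] yaw 77.3 F [ 0.7  0.1 -0.3] grip 0.50/0
 turn [-0.01   0.004 -0.001] shift AFTER turn [-0.006 -0.034  0.245] BEFORE [-0.006 -0.032  0.245] dist mm 124
wrench 665 [array([671.7, 147.4]), array([ 54.6, 167.2]), 3.9] 0.018108370491032474
blue 336 [array([509.8, 300.6]), array([146.4, 158.6]), 8.3]
```

Call:
apply_moves --deltas "0 0 0 -0.006 -0.034 0 0.5; 0 0 0 0 0 0.08 0.5; 0 0 0 0 0 0.08 0.5; 0 0 0 0 0 0.06 0.5; 0 0 0 0 0 0.025 0.5; 0 0 0 0 0 0 0.8; 0 0 0 0 0 0 0.8"

```text
clock: 9.0
ee_pos: [0.5451, -0.0184, 0.0135]
tcp_rot: [-0.002, 0.779, 0.626, -0.002]
force: [-1.3, -0.5, 0.2]
grip_width: 0.798
finger_force: 0.0
```

```bash
python3 go.py .5437 -.022 .012 77.4; python3 - <<'E'
from h import *
im,d=snap('scene','s2.png')
E
```

```text
clk 9.00 pos [ 0.5451 -0.0184  0.0135] yaw 77.6 F [-1.3 -0.5  0.2] grip 0.80/0
 turn [-0.006  0.001  0.004] shift AFTER turn [-0.008 -0.001  0.003] BEFORE [-0.008 -0.001  0.003] dist mm 4
```

View pics/s2.png

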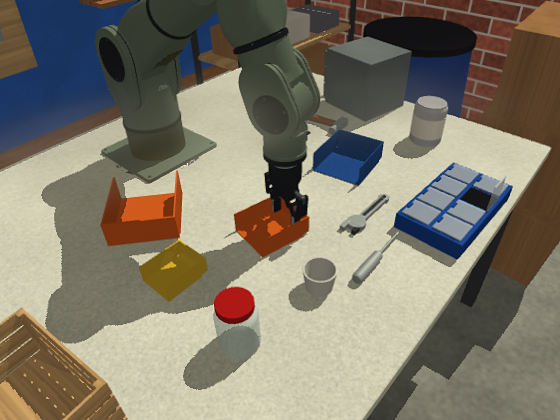

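The fingers are inside the small orange tray at (285,210), just short of its back wall. The wrench lies clear at (365,213).

Call:
apply_moves --deltas "0 0 0 0.02 0 0 0.8; 0 0 -0.09 0.03 0 0 0.8; 0 0 -0.09 0.03 0 0 0.8; 0 0 -0.09 0.03 0 0 0.8; 0 0 -0.09 0.03 0 0 0.8; 0 0 -0.09 0.03 0 0 0.8; 0 0 0 0.03 0 0 0.8; 0 0 0 0 0 0 0.8"

```text
clock: 10.05
ee_pos: [0.5499, 0.0823, 0.0125]
tcp_rot: [-0.003, 0.657, 0.754, -0.002]
force: [-0.2, -0.5, 0.2]
grip_width: 0.799
finger_force: 0.0
```

```bash
cat > look.py <<'E'
import sys; from h import *
im,d=snap('top',sys.argv[1] if len(sys.argv)>1 else None); W=cloud('top',d)
for c in L:
    m=mask(im,c); h=L[c][2]/1000
    P=W[m]; P=P[(P[:,2]>h-.012)&(P[:,2]<h+.006)&(P[:,0]>.4)&(P[:,0]<.65)]
    if c=='orange': P=P[P[:,0]>.44]
    if len(P)>5:
        f=fit(P); print(c,len(P),f,'y',P[:,1].min().round(4),P[:,1].max().round(4))
E
python3 look.py; python3 go.py .526 .187 .012 98.2
```

```text
blue 270 [array([506.5, 329.1]), array([145.4, 103.4]), 8.3] y 0.2678 0.3879
orange 24 [array([565.7, -30.4]), array([117.7,  20.6]), 14.7] y -0.0427 -0.0056
yellow 173 [array([ 470.9, -302.8]), array([ 88.4, 108.7]), 0.5] y -0.3575 -0.2481
clk 10.10 pos [0.5501 0.0813 0.0125] yaw 97.8 F [-0.5  1.3 -0. ] grip 0.80/0
 turn [-0.008 -0.002 -0.008] shift AFTER turn [ 0.216 -0.017  0.001] BEFORE [ 0.216 -0.019  0.002] dist mm 108
```

```bash
cat > both.py <<'E'
import sys; from h import *
c=sys.argv[1]; lo=np.array(list(map(float,sys.argv[2].split(',')))); hi=np.array(list(map(float,sys.argv[3].split(','))))
h=L[c][2]/1000; A=[]
for n in('top','scene'):
    im,d=snap(n); W=cloud(n,d); P=W[mask(im,c)]
    P=P[(P[:,2]>h-.01)&(P[:,2]<h+.008)]; P=P[((P[:,:2]>lo)&(P[:,:2]<hi)).all(1)]; A.append(P); print(n,len(P),fit(P) if len(P)>5 else '')
print('both',fit(np.vstack(A)))
E
python3 both.py orange .44,-.1 .68,.16
```

```text
top 21 [array([565.9, -30.4]), array([117.8,  20.3]), 14.8]
scene 316 [array([557.4,  30. ]), array([121.1, 137.9]), 7.2]
both [array([557.4,  30. ]), array([121.1, 137.9]), 7.2]
```

Call:
apply_moves --deltas "0 0 -0.08 0.02 0 0 0.8; 0 0 -0.06 0.02 0 0 0.8; 0 0 0 0.03 0 0 0.8; 0 0 0 0.03 0 0 0.8; 0 0 0 0.03 0 0 0.8; 0 0 0.06 0.03 0 0 0.8; 0 0 0.07 0.03 0 0 0.8; 0 0 0 0.02 0 0 0.8"

```text
clock: 11.2
ee_pos: [0.5275, 0.1843, 0.0128]
tcp_rot: [-0.003, 0.654, 0.757, -0.002]
force: [0.1, -3.0, 0.0]
grip_width: 0.798
finger_force: 1.1
```

```bash
python3 both.py orange .44,-.05 .68,.25;python3 go.py .526 .187 .012 98.2; python3 -c "
from h import *
snap('scene','s3.png')"
```

```text
top 138 [array([536.6, 116.9]), array([119.3, 105.3]), 7.9]
scene 279 [array([534.9, 132. ]), array([121.3, 140.4]), 9.3]
both [array([534.9, 132. ]), array([121.3, 140.4]), 9.3]
clk 11.30 pos [0.5276 0.1845 0.0129] yaw 98.4 F [-0.5 -0.5  1.2] grip 0.80/0
 turn [-0.008 -0.003  0.005] shift AFTER turn [ 0.005 -0.002  0.002] BEFORE [ 0.005 -0.002  0.002] dist mm 3
```

View pics/s3.png

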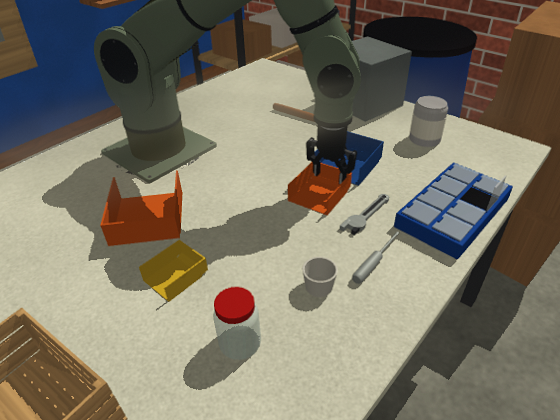

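The orange tray sits square at the mouth of the blue one, around (320,185). Next I slide it in.

Call:
apply_moves --deltas "0 0 0 0.025 0 0 0.8; 0 0 0 0.025 0 0 0.8; 0 0 0 0.025 0 0 0.8; 0 0 0 0.025 0 0 0.8; 0 0 0 0.025 0 0 0.8; 0 0 0 0.025 0 0 0.8; 0 0 0 0.025 0 0 0.8; 0 0 0 0.025 0 0 0.8"

```text
clock: 12.35
ee_pos: [0.5134, 0.2828, 0.013]
tcp_rot: [-0.003, 0.654, 0.756, -0.002]
force: [-0.1, -4.2, 2.2]
grip_width: 0.797
finger_force: 2.1
```

```bash
python3 both.py orange .42,.05 .65,.4; python3 both.py blue .42,.2 .65,.5;python3 go.py .5029 .3502 .012 98.2
```

```text
top 136 [array([521.1, 220.9]), array([119.3, 115.8]), 8.7]
scene 319 [array([519. , 230.4]), array([140.6, 140.9]), 9.8]
both [array([519. , 230.4]), array([140.6, 140.9]), 9.8]
top 87 [array([514.7, 266.1]), array([145.7,  87.4]), 8.5]
scene 143 [array([511.7, 299.5]), array([145.8, 167.4]), 8.4]
both [array([510.8, 299.4]), array([147.7, 167.4]), 8.4]
clk 12.55 pos [0.5134 0.2821 0.0129] yaw 98.3 F [-0.6 -0.   0.2] grip 0.80/0
 turn [-0.008 -0.002  0.002] shift AFTER turn [ 0.138 -0.001  0.002] BEFORE [ 0.138 -0.001  0.002] dist mm 69
```

Call:
apply_moves --deltas "0 0 0 0.025 0 0 0.8; 0 0 0 0.025 0 0 0.8; 0 0 0 0.025 0 0 0.8; 0 0 0 0.025 0 0 0.8; 0 0 0 0.025 0 0 0.8; 0 0 0 0.015 0 0 0.8; 0 0 0 0.01 0 0 0.8; 0 0 0 0 0 0 0.8"

```text
clock: 13.55
ee_pos: [0.5027, 0.3565, 0.0131]
tcp_rot: [-0.003, 0.654, 0.756, -0.002]
force: [-0.9, -0.9, -0.3]
grip_width: 0.8
finger_force: 0.0
```

Call:
apply_moves --deltas "0 0 0 -0.02 0 0 0.5; 0 0 0 -0.01 0 0 0.4; 0 0 0 0 0 -0.06 0.4; 0 0 0 0 0 -0.08 0.4; 0 0 0 0 0 -0.1 0.4; 0 0 0 -0.1 0 0 0.4; 0 0 0 -0.1 0 0 0.4; 0 0 0 -0.1 0 0 0.4"

```text
clock: 14.55
ee_pos: [0.5274, 0.1907, 0.133]
tcp_rot: [-0.002, 0.654, 0.756, -0.002]
force: [1.5, -0.8, -1.2]
grip_width: 0.4
finger_force: 0.0
```

```bash
python3 both.py orange .42,.15 .65,.45; python3 both.py blue .42,.2 .65,.5;python3 both.py yellow .35,-.4 .55,-.2;python3 go.py .5 -.2 .14 91
```

```text
top 0 
scene 302 [array([519.1, 301. ]), array([143.2, 151.8]), 1.5]
both [array([519.1, 301. ]), array([143.2, 151.8]), 1.5]
top 0 
scene 185 [array([511.3, 299.3]), array([146.7, 163.5]), 9.0]
both [array([511.3, 299.3]), array([146.7, 163.5]), 9.0]
top 163 [array([ 470.8, -302.7]), array([ 88. , 108.9]), 0.9]
scene 517 [array([ 470.2, -305.6]), array([111.6,  93.7]), 89.6]
both [array([ 470.2, -304.5]), array([113.6,  93.7]), 89.6]
clk 14.85 pos [0.527  0.1936 0.1328] yaw 98.3 F [-0.4  0.1  0.6] grip 0.40/0
 turn [-0.008 -0.002  0.163] shift AFTER turn [-0.786 -0.068 -0.014] BEFORE [-0.771 -0.167 -0.015] dist mm 395
```

Call:
apply_moves --deltas "0 0 0.17 0 0 0 0.4; 0 0 0 -0.1 -0.01 0 0.4; 0 0 0 -0.1 -0.01 0 0.4; 0 0 0 -0.1 -0.01 0 0.4; 0 0 0 -0.1 -0.01 0 0.4; 0 0 0 -0.1 -0.01 0 0.4; 0 0 0 -0.1 -0.01 0 0.4; 0 0 0 -0.1 -0.01 0 0.4"

```text
clock: 15.85
ee_pos: [0.4962, -0.1581, 0.1328]
tcp_rot: [-0.002, 0.703, 0.712, -0.002]
force: [0.8, -0.1, -0.1]
grip_width: 0.401
finger_force: 0.0
```

```bash
python3 look.py t4.png; python3 go.py .4702 -.2765 .012 90.3; python3 -c "
import cv2; cv2.imwrite('pics/t4c.png',cv2.resize(cv2.imread('pics/t4.png')[160:280,80:240],None,fx=4,fy=4))"
```

```text
blue 338 [array([509.8, 300.7]), array([147. , 159.4]), 8.8] y 0.2108 0.3892
orange 326 [array([ 578.8, -179.1]), array([ 119.8, 1121.4]), 8.3] y -0.7413 0.3816
clk 15.90 pos [ 0.4947 -0.1656  0.1327] yaw 90.3 F [ -5.1 -11.6  -0.7] grip 0.40/0
 turn [-0.009  0.004  0.   ] shift AFTER turn [-0.222 -0.05   0.241] BEFORE [-0.221 -0.048  0.242] dist mm 166
```

View pics/t4c.png

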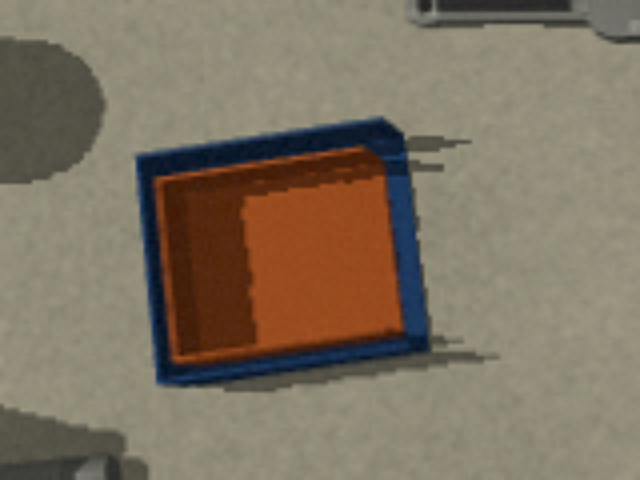

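The crop shows the orange tray square and fully inside the blue one, with its front edge set back from the blue front at about x=415. Next is the yellow tray.

Call:
apply_moves --deltas "0 0 0 -0.08 -0.02 0 0.4; 0 0 0 -0.08 -0.02 0 0.4; 0 0 0 -0.05 -0.01 0 0.4; 0 0 0 0 0 0 0.4"

```text
clock: 16.4
ee_pos: [0.4721, -0.2636, 0.1327]
tcp_rot: [-0.002, 0.704, 0.71, -0.002]
force: [0.3, 0.3, 0.6]
grip_width: 0.396
finger_force: 0.0
```

```bash
python3 both.py orange .42,.15 .65,.45; python3 go.py .4702 -.2765 .012 90.3
```

```text
top 294 [array([508.6, 305.5]), array([119.4, 139.6]), 8.0]
scene 343 [array([514.1, 298.6]), array([142.5, 151.6]), 4.7]
both [array([514.3, 298.9]), array([142.9, 151.6]), 4.5]
clk 16.50 pos [ 0.4728 -0.2616  0.1328] yaw 90.7 F [-0.1 -0.   0.9] grip 0.40/0
 turn [-0.008 -0.002  0.009] shift AFTER turn [-0.03  -0.005  0.242] BEFORE [-0.03  -0.004  0.242] dist mm 122
```

Call:
apply_moves --deltas "0 0 0 -0.03 -0.005 0 0.4; 0 0 0 0 0 0.08 0.4; 0 0 0 0 0 0.08 0.4; 0 0 0 0 0 0.06 0.4; 0 0 0 0 0 0.02 0.4; 0 0 0 0 0 0 0.52; 0 0 0 0 0 0 0.52"

```text
clock: 17.38
ee_pos: [0.4696, -0.2781, 0.014]
tcp_rot: [-0.002, 0.703, 0.711, -0.002]
force: [1.1, 0.2, -0.1]
grip_width: 0.52
finger_force: 0.0
```

```bash
python3 both.py yellow .35,-.4 .55,-.2;python3 go.py .4702 -.265 .012 90.3
```

```text
top 90 [array([ 468.7, -261. ]), array([26.5, 89.1]), 88.9]
scene 375 [array([ 470.4, -305.4]), array([110.6,  92.8]), 89.7]
both [array([ 470.4, -304.5]), array([112.4,  92.8]), 89.7]
clk 17.48 pos [ 0.4695 -0.2781  0.0139] yaw 90.6 F [ 0.1 -0.1 -0.2] grip 0.52/0
 turn [-0.006  0.     0.007] shift AFTER turn [0.026 0.002 0.004] BEFORE [0.026 0.002 0.004] dist mm 13
```

Call:
apply_moves --deltas "0 0 0 0.028 0 0 0.52; 0 0 0.08 0.03 0 0 0.52; 0 0 0.08 0.03 0 0 0.52; 0 0 0.08 0.03 0 0 0.52; 0 0 0.08 0.03 0 0 0.52; 0 0 0 0.04 0 0 0.52; 0 0 0 0.04 0 0 0.52; 0 0 0 0.04 0 0 0.52"

```text
clock: 18.48
ee_pos: [0.4883, -0.1446, 0.0132]
tcp_rot: [-0.002, 0.787, 0.617, -0.002]
force: [-0.2, -2.1, 1.3]
grip_width: 0.52
finger_force: 1.0
```

```bash
python3 both.py yellow .4,-.4 .6,.05;python3 go.py .545 .05 .012 76.5
```

```text
top 0 
scene 354 [array([ 481.5, -183.9]), array([110.9,  94. ]), 77.3]
both [array([ 481.5, -183.9]), array([110.9,  94. ]), 77.3]
clk 18.57 pos [ 0.4887 -0.1431  0.0132] yaw 76.4 F [ 0.2  0.8 -0. ] grip 0.52/0
 turn [-0.008 -0.    -0.002] shift AFTER turn [0.402 0.019 0.002] BEFORE [0.402 0.019 0.002] dist mm 201
```

Call:
apply_moves --deltas "0 0 0 0.04 0 0 0.52; 0 0 0 0.045 0 0 0.52; 0 0 0 0.045 0 0 0.52; 0 0 0 0.045 0 0 0.52; 0 0 0 0.045 0 0 0.52; 0 0 0 0.045 0 0 0.52; 0 0 0 0.045 0 0 0.52; 0 0 0 0.045 0 0 0.52"

```text
clock: 19.58
ee_pos: [0.5304, 0.0264, 0.0129]
tcp_rot: [-0.002, 0.787, 0.617, -0.003]
force: [1.1, -2.3, 0.8]
grip_width: 0.52
finger_force: 1.1
```

Call:
apply_moves --deltas "0 0 -0.08 0.03 0 0 0.52; 0 0 -0.08 0.03 0 0 0.52; 0 0 -0.08 0.03 0 0 0.52; 0 0 -0.08 0.03 0 0 0.52; 0 0 -0.08 0.03 0 0 0.52; 0 0 -0.08 0.03 0 0 0.52; 0 0 0 0.02 0 0 0.52; 0 0 0 0 0 0 0.52"

```text
clock: 20.58
ee_pos: [0.5364, 0.1266, 0.0127]
tcp_rot: [-0.003, 0.657, 0.754, -0.002]
force: [-1.0, 0.4, 0.9]
grip_width: 0.524
finger_force: 0.0
```

```bash
python3 both.py yellow .4,-.1 .65,.25;python3 both.py orange .42,.15 .65,.45;python3 both.py blue .42,.15 .65,.45;python3 go.py .5235 .2006 .012 98.1
```

```text
top 72 [array([546.1,  62.9]), array([91.3, 56.2]), 6.7]
scene 240 [array([543.4,  85.6]), array([ 93.1, 114.3]), 7.2]
both [array([543.4,  85.6]), array([ 93.1, 114.3]), 7.2]
top 0 
scene 270 [array([514.2, 295.7]), array([121.1, 167.8]), 13.1]
both [array([514.2, 295.7]), array([121.1, 167.8]), 13.1]
top 20 [array([577.7, 333.8]), array([ 1.8, 37.1]), 9.6]
scene 145 [array([548.5, 335.1]), array([ 99.6, 203.5]), 49.3]
both [array([548.5, 335.1]), array([ 99.6, 203.5]), 49.3]
clk 20.88 pos [0.5366 0.1252 0.0127] yaw 97.8 F [0.  0.3 0.2] grip 0.51/0
 turn [-0.008 -0.002 -0.007] shift AFTER turn [ 0.153 -0.005  0.001] BEFORE [ 0.153 -0.006  0.002] dist mm 77
```

Call:
apply_moves --deltas "0 0 -0.04 0.03 0 0 0.52; 0 0 0 0.03 0 0 0.52; 0 0 0 0.03 0 0 0.52; 0 0 0 0.03 0 0 0.52; 0 0 0.04 0.03 0 0 0.52; 0 0 0 0.025 0 0 0.52; 0 0 0 0.025 0 0 0.52; 0 0 0 0.025 0 0 0.52"

```text
clock: 21.88
ee_pos: [0.5195, 0.2369, 0.013]
tcp_rot: [-0.002, 0.657, 0.754, -0.002]
force: [0.8, -3.4, 2.5]
grip_width: 0.519
finger_force: 1.6
```

```bash
python3 both.py yellow .4,-.0 .65,.35;python3 go.py .5019 .352 .012 98.1;  python3 -c "
from h import *
im,d=snap('scene'); cv2.imwrite('pics/s5c.png',cv2.resize(im[100:240,250:420,::-1],None,fx=4,fy=4))"
```

```text
top 86 [array([526.6, 184.8]), array([89.4, 86.7]), 7.8]
scene 237 [array([527.6, 198.5]), array([ 93.2, 118.2]), 7.2]
both [array([527. , 198.2]), array([ 93.8, 119. ]), 7.9]
clk 21.98 pos [0.5192 0.2383 0.013 ] yaw 97.9 F [ 0.5 -2.5  3.8] grip 0.52/2
 turn [-0.007 -0.003 -0.004] shift AFTER turn [ 0.23  -0.002  0.002] BEFORE [ 0.23  -0.003  0.003] dist mm 115
```

View pics/s5c.png

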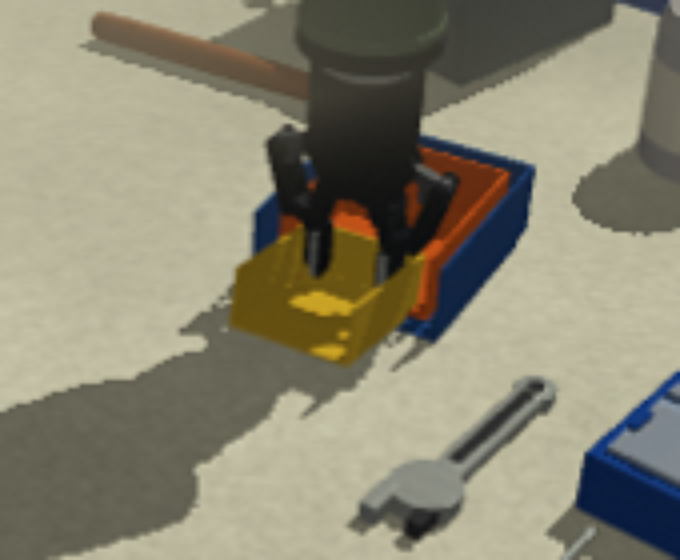

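The yellow tray has entered the front of the orange one, at about (330,290) in the crop, and both are aligned. I raise the fingers slightly as it climbs and push on.

Call:
apply_moves --deltas "0 0 0 0.02 0 -0.01 0.52; 0 0 0 0.03 0 0 0.52; 0 0 0 0.03 0 0 0.52; 0 0 0 0.03 0 0 0.52; 0 0 0 0.03 0 0 0.52; 0 0 0 0.03 0 0 0.52; 0 0 0 0.03 0 0 0.52; 0 0 0 0.02 0 0 0.52"

```text
clock: 23.02
ee_pos: [0.5041, 0.3469, 0.0179]
tcp_rot: [-0.003, 0.657, 0.754, -0.002]
force: [-0.0, -1.9, -1.0]
grip_width: 0.518
finger_force: 0.6
```

```bash
python3 both.py yellow .4,.15 .65,.4;python3 go.py .5019 .352 .012 98.1
```

```text
top 138 [array([511. , 297.8]), array([91. , 95.8]), 7.5]
scene 219 [array([510.1, 304.5]), array([ 91.3, 113.2]), 8.1]
both [array([510.2, 304.5]), array([ 91.5, 113.2]), 8.0]
clk 23.12 pos [0.504  0.3471 0.018 ] yaw 97.9 F [0.6 0.3 0.1] grip 0.52/0
 turn [-0.008 -0.003 -0.005] shift AFTER turn [ 0.01  -0.003  0.012] BEFORE [ 0.01  -0.003  0.012] dist mm 8
```

Call:
apply_moves --deltas "0 0 0 0.012 0 0 0.52; 0 0 0 0 0 0 0.52; 0 0 0 -0.02 0 0 0.45; 0 0 0 -0.01 0 0 0.4; 0 0 0 0 0 -0.06 0.4; 0 0 0 0 0 -0.1 0.4; 0 0 0 0 0 -0.1 0.4"

```text
clock: 24.0
ee_pos: [0.5066, 0.336, 0.1495]
tcp_rot: [-0.003, 0.657, 0.753, -0.002]
force: [0.1, 0.2, -0.4]
grip_width: 0.401
finger_force: 0.0
```

Call:
apply_moves --deltas "0 0 0 -0.1 0 0 0.4; 0 0 0 -0.1 0 0 0.4; 0 0 0 -0.1 0 0 0.4; 0 0 0 -0.1 0 0 0.4; 0 0 0 -0.1 0 0 0.4; 0 0 0 -0.1 0 0 0.4; 0 0 0 0 0 0 0.4"

```text
clock: 24.88
ee_pos: [0.5475, 0.035, 0.1476]
tcp_rot: [-0.002, 0.659, 0.752, -0.002]
force: [0.5, 1.4, -0.2]
grip_width: 0.394
finger_force: 0.0
```

```bash
for c in yellow orange blue; do python3 both.py $c .4,.15 .65,.45; done; python3 -c "
from h import *
snap('top','t6.png')"
```

```text
top 260 [array([508.8, 310.5]), array([ 91. , 112.7]), 8.0]
scene 273 [array([509.5, 309. ]), array([ 90.8, 114.8]), 8.6]
both [array([509.3, 308.9]), array([ 91.2, 115.9]), 7.8]
top 295 [array([509.1, 308. ]), array([118.4, 139.1]), 8.1]
scene 294 [array([514.3, 299. ]), array([130.8, 164.5]), 9.2]
both [array([514.3, 299. ]), array([130.8, 164.5]), 9.2]
top 265 [array([510.8, 301. ]), array([145.2, 158.9]), 8.4]
scene 150 [array([511.2, 300.3]), array([146. , 161.6]), 8.2]
both [array([511.1, 300.3]), array([146.2, 161.6]), 8.2]
```

View pics/t6.png

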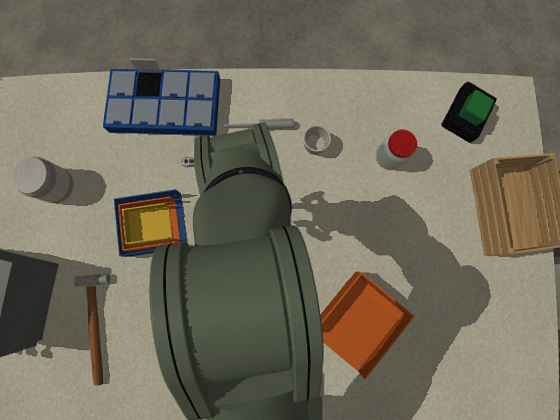

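The three trays are nested at (150,223), with the wrench lying clear. The cup, jar and driver are where they started.

```bash
python3 -c "
from plant import job
print(job.job_done())"
```

```text
the job is handed in; nothing more can be done
None
```

I moved the wrench clear of the trays, nested yellow inside orange inside blue with nothing sticking out at the front, left the jar, cup and driver alone, and handed the job in at about 25 s.

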